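# Set out the blue flight marker

## Task

The next tasting flight is the blue one: draw the blue marker panel straight up out of its slot in the wooden rack, and lower it upright, centred, into the slot of the metal display stand, letting go only once it is down in the slot. Leave the yellow and red markers where they are in the rack.

Things in the scene. Friction and masses are not known exactly. Their poses are not given: they have to be found in the camera images.
- blue_marker: Blue rigid panel, 90 mm wide (its x), 8 mm thick (its y), 130 mm tall (its z), 0.11 kg, white label on both faces. Origin: middle of the lower edge. A half turn about z makes no difference. It starts upright and loose in a slot of the wooden rack, lower edge 12 mm above the table; its upper 70 mm stand free above the rack, to be pinched across the thickness. Raised by over 60 mm it is out.
- yellow_marker: Yellow panel, same size and frame, in another slot of the same rack; stays there, its top 142 mm above the table. The rack is fixed, 130 by 230 mm, 72 mm high: three slots face to face, 80 mm apart along the panels' y, in any order of colours. The panels' upright edges run in grooves 12 mm wide in its side walls.
- red_marker: Red panel, same size and frame, in the remaining slot of the rack; stays there.
- stand: Fixed dark metal stand, 110 mm long (its x), 70 mm wide (its y), 62 mm high. Origin: centre of its underside, on the table. One slot along its x, open at both ends: 12 mm wide from its floor (12 mm above the table) up to 42 mm, then bright lips flare to about 40 mm at the top. The panel stands in it with its x along the stand's x, either way round, and may lean some 8 degrees when let go.
Things that resemble listed ones, but are neither listed nor needed, are in the scene too. What is shaped like the stand but green is not meant.

How it is judged:
By the outcome, as a careful person would: the job done as asked, in the order asked, and still so for the second after the job is handed in, with the robot touching nothing.
It also fails if it takes over 40 s, if anything falls off the work surface, if the arm or the gripper's body presses on something with over 40 N, if the wrist force passes 120 N, or if a joint passes its speed limit or range.

## Robot

A 6-joint arm with a two-finger parallel gripper is mounted at the origin on the work surface. World frame = base frame: x ahead of the robot, y to its left, z up, the work surface at z = 0. Lengths are in m, angles in rad, forces in N, time in s.
With the tool pointing down it reaches from about 0.275 to 0.975 m from the base axis. Payload 8.4 kg.
Tool frame: the origin (TCP) lies midway between the tips of the shut fingers; the grasp point (between the pads) lies 19 mm behind it (pinch_z is the distance from the TCP to the grasp point, in m); z points along the fingers, y is the line along which they close (so a half turn about z gives the same grasp; the last joint's range is limited). The gripper opens to 92 mm and grips with 3 to 60 N. Pads are 20 mm wide; open, the fingers measure 128 mm over their backs; the gripper's body (75 mm by 189 mm) begins 69 mm behind the grasp point.
Start: joints at [-1.184, 0.353, 1.633, -0, 1.155, -0.002], TCP at [0.237, -0.578, 0.215] pointing down, gripper open.
Joint ranges: [-2.63, 2.63], [-0.92, 2.1], [0.06, 2.66], [-1.3, 4.44], [0, 2.69], [-3.02, 3.02]. Speed limits (rad/s): [2.22, 2.22, 2.79, 3.14, 3.14, 3.14].

## Interface

Orientations are given as [roll, pitch, yaw] about the fixed x, y, z axes, in that order (R = Rz(yaw) Ry(pitch) Rx(roll)).
In Python, from workcell import * gives the robot as it stands.
- The arm moves only by the tool drive_tool, never from a script. Its argument "series" is a list of rows, each a list of 7 numbers: the turn, a rotation vector about the tool's x, y, z in degrees, then the shift along the tool's x, y, z in mm, then the finger opening in mm, from 0 to 91.9. In form: [[wx, wy, wz, x, y, z, claw], ...]. A call has 1 to 10 rows; each row is the pose to reach, as a shift and turn from the pose commanded when the call began, along the tool's axes at that moment; what a row does not reach only later rows make up. A row lasts 1/12 s, in which the tool goes at most 41.7 mm and 7.16 degrees, less where a joint would pass 70% of its speed; a pose out of reach is approached as far as the arm can. A call with a gripper value outside its range is refused whole. The fingers move at their own pace and stop on an object; "force" is the grip in N (left out, the last holds). Time passes only in rows, so rows that repeat a pose let the fingers close. It gives the time, the measured TCP pose, the force, the opening and the grip force at its end, in the units of the state.
- get_obs(): the state, without advancing time (a new reading comes with each control period).
- snapshot(name): name is "side" or "top" or "wrist"; returns the picture (400x640x3 uint8, red, green, blue); there is no depth.
- calibration(name): a dict with "mtx" (3x3 intrinsics, pixels), "k1" (the pictures are not rectified: a ray, as slopes to the right and down, at radius r is drawn at 1 + k1 r^2 times it, then the intrinsics apply), "camera_from_world" (4x4, takes a point from world to camera coordinates); the wrist camera has in their place "T_tool_cam" (4x4, takes a point from camera to tool coordinates, whose origin is the TCP and whose axes are the flange's). Camera axes: x right, y up, looking along -z (the intrinsics and any distortion apply to the point x, -y, -z); pixel columns grow to the right and rows downward; lengths in m; the calibration is good to about 2 mm. A picture is of the moment at which its call begins: read the wrist's pose just before it. calibration takes no time and is no camera call.
- finish_job(): hands the job in; it is judged then, once.
The state is a dict: "time": time; "joint_pos": joint angles; "dq": joint speeds; "joint_efforts": joint torques, N m; "eef_pos": TCP position; "orientation": TCP orientation; "wrist_force": force on the tool from outside, world axes, zero at the start; "wrist_torque": the same for the moment, N m; "width": opening from 0.0 (shut) to 1.0 (fully open); "grasp_force": force on a finger pad.
Only numpy, scipy, OpenCV 4.12 (cv2) and the standard library are available. Lean on these libraries where they do the work, as an engineer would, in place of code of your own. Each camera call takes 0.05 s, during which the arm holds its last target. There are 200 camera calls.

## Working session

There is one attempt and no reset: what is moved stays moved. The work goes in short steps, Python scripts to look and compute and a tool call to move; the robot and the scene stay as the last step left them, time stands still between calls to the robot, and variables do not carry over. Pictures are saved under pics/ and viewed, at most 10 in all, crops included, and the job is handed in when it is done.

Besides the shell and the picture viewer there is one more tool, called after "Emit:" in YAML: its name, and indented under it one key for each argument. drive_tool: Moves the arm, as the interface text tells. Its arguments: {"type":"object","properties":{"series":{"type":"array"},"force":{"type":"number"}},"required":["series"]}

```bash
mkdir -p pics; ls; python3 - <<'E'
from workcell import *
import cv2
for n in("side","top"):
    im=snapshot(n); cv2.imwrite(f"pics/{n}0.png",im[:,:,::-1])
    print(n,calibration(n))
print(calibration("wrist")); print(get_obs())
E
```

```text
pics
side {'mtx': array([[377.83025623,   0.        , 313.72116294],
       [  0.        , 377.83025623, 195.01453793],
       [  0.        ,   0.        ,   1.        ]]), 'k1': 0.0013117054890290011, 'camera_from_world': array([[-0.96212977, -0.27220058, -0.01459989,  0.55340974],
       [ 0.18831313, -0.70243356,  0.68638565, -0.11613822],
       [-0.19709002,  0.65764272,  0.72709117, -0.76956108],
       [ 0.        ,  0.        ,  0.        ,  1.        ]])}
top {'mtx': array([[385.25746297,   0.        , 321.80038294],
       [  0.        , 385.25746297, 198.30899538],
       [  0.        ,   0.        ,   1.        ]]), 'k1': 0.019806821287080306, 'camera_from_world': array([[ 0.00946462, -0.99865428,  0.05099076,  0.00166568],
       [ 0.99092851,  0.01620323,  0.1334097 , -0.54624795],
       [-0.13405638,  0.04926553,  0.98974835, -0.66969206],
       [ 0.        ,  0.        ,  0.        ,  1.        ]])}
{'mtx': array([[342.67946849,   0.        , 316.64326261],
       [  0.        , 342.67946849, 197.09996178],
       [  0.        ,   0.        ,   1.        ]]), 'k1': 
[... 367 characters left out ...]
00e+00]])}
{'time': 0.1, 'joint_pos': array([-1.18438497e+00,  3.53573128e-01,  1.63403990e+00,  1.08228631e-05,
        1.15523580e+00, -2.42008947e-03]), 'dq': array([-0.00086302, -0.00062386, -0.00128483, -0.00038501,  0.00123755,
       -0.00111629]), 'joint_efforts': array([-4.01325715e-04, -5.94905627e+01, -3.34929943e+01,  6.99402206e-02,
        1.84227963e-02, -3.28980320e-05]), 'eef_pos': array([ 0.23676475, -0.57793345,  0.21395088]), 'orientation': array([-3.14033651e+00, -1.29362390e-05,  3.88827059e-01]), 'wrist_force': array([-0.1519915 ,  0.54136432, -0.30718357]), 'wrist_torque': array([-0.01692497,  0.03977333,  0.02907072]), 'grasp_force': 0.0, 'width': 1.0031693424769486}
```

View pics/side0.png

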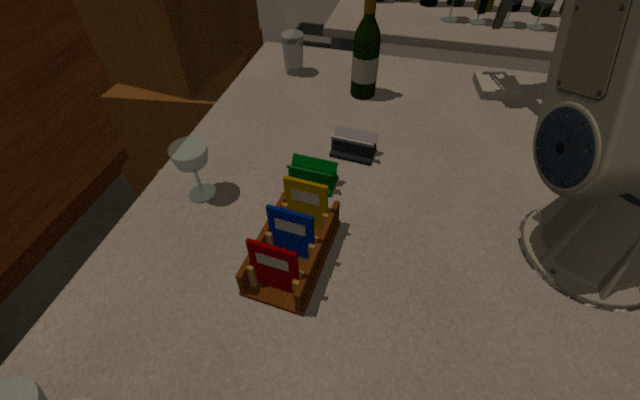

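View pics/top0.png

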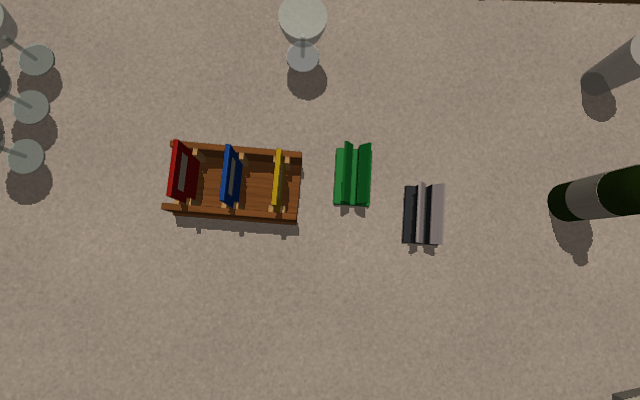

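The side view shows the rack with red at (270,265), blue in the middle at (290,232) and yellow at (305,198). The green decoy is at (313,172) and the dark metal stand at (354,145). In the top view blue is at (231,175) and the stand at (423,214). I'll enlarge both to pick corners.

```bash
python3 - <<'E'
import cv2
a=cv2.imread("pics/top0.png"); b=cv2.imread("pics/side0.png")
def up(i,x,y,w,h,s): return cv2.resize(i[y:y+h,x:x+w],None,fx=s,fy=s,interpolation=cv2.INTER_CUBIC)
import numpy as np
# canvas 1: top blue (200..260,135..215) x6 | top stand (390..460,170..255) x6
c=np.zeros((520,800,3),np.uint8); t=up(a,200,135,60,80,6); c[:t.shape[0],:t.shape[1]]=t; t=up(a,390,170,70,85,6); c[:t.shape[0],370:370+t.shape[1]]=t
cv2.imwrite("pics/ctop.png",c)
c=np.zeros((440,800,3),np.uint8); t=up(b,260,195,65,70,6); c[:t.shape[0],:t.shape[1]]=t; t=up(b,320,115,65,55,6); c[:t.shape[0],400:400+t.shape[1]]=t
cv2.imwrite("pics/cside.png",c)
E
```

```text
(no output)
```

View pics/ctop.png

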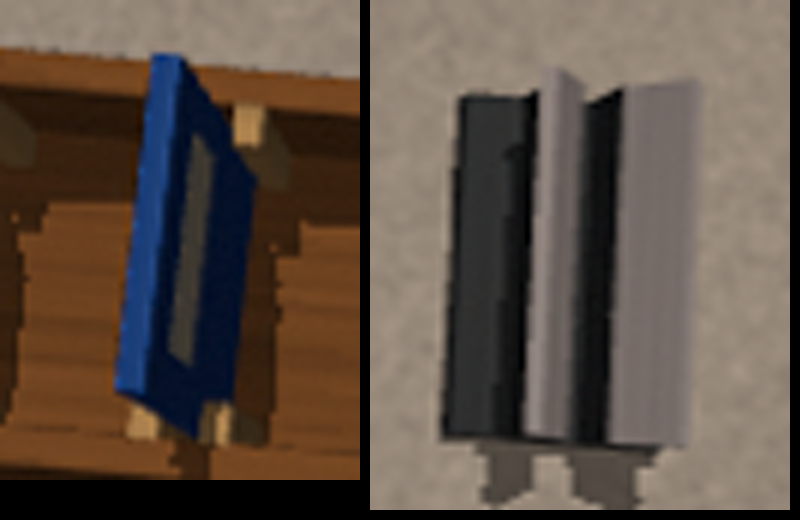

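View pics/cside.png

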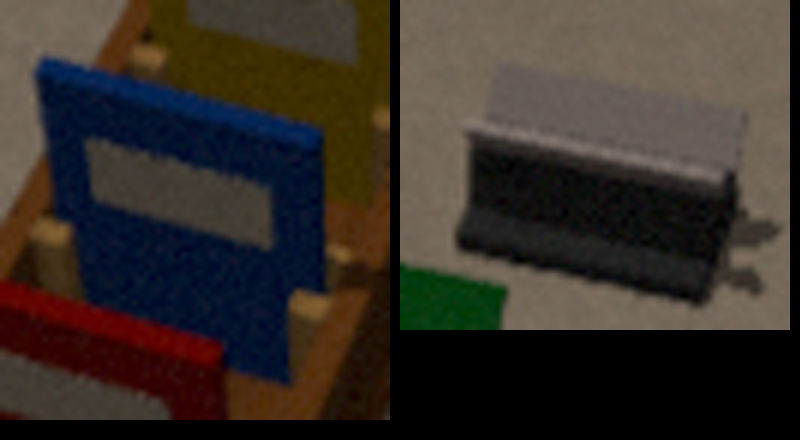

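```bash
cat > h.py <<'E'
from workcell import *
import numpy as np, cv2
def ray(c,px,T=None):
    """world origin and direction of a pixel; T = world_from_camera for the wrist"""
    k=c["mtx"]; d=np.array([c["k1"],0,0,0.])
    u=cv2.undistortPoints(np.array([[px]],float),k,d)[0,0]
    if T is None: T=np.linalg.inv(c["camera_from_world"])
    return T[:3,3],T[:3,:3]@np.array([u[0],-u[1],-1])
def tri(*rays):
    A=[];b=[]
    for o,d in rays:
        d=d/np.linalg.norm(d); P=np.eye(3)-np.outer(d,d); A.append(P); b.append(P@o)
    X=np.linalg.lstsq(np.vstack(A),np.hstack(b),rcond=None)[0]
    return X,max(np.linalg.norm(a@X-q) for a,q in zip(A,b))
E
python3 - <<'E'
from h import *
np.set_printoptions(precision=4,suppress=True)
ct,cs=calibration("top"),calibration("side")
f=lambda u,x,y:((u[0]+.5)/6-.5+x,(u[1]+.5)/6-.5+y)
def go(n,T,S,to,so):
    P=[]
    for t,s in zip(T,S):
        X,e=tri(ray(ct,f(t,*to)),ray(cs,f(s,*so))); print(n,X,"resid",round(e,4)); P.append(X)
    P=np.array(P); print(" mean",P.mean(0),"len",np.linalg.norm(P[0]-P[2]),np.linalg.norm(P[1]-P[3]),"wid",np.linalg.norm(P[0]-P[1]))
    d=P[0]+P[1]-P[2]-P[3]; print(" yaw deg of long axis",np.degrees(np.arctan2(d[1],d[0])))
go("blue",[(152,56),(184,58),(115,388),(147,392)],[(38,75),(44,60),(320,143),(322,128)],(200,135),(260,195))
go("stand",[(540-370,68),(700-370,80),(525-370,435),(685-370,445)],[(68,125),(100,68),(322,185),(345,112)],(390,170),(320,115))
E
```

```text
blue [0.6156 0.1669 0.1396] resid 0.0003
blue [0.6163 0.1591 0.1375] resid 0.0002
blue [0.5269 0.172  0.1417] resid 0.001
blue [0.5273 0.1645 0.1394] resid 0.0
 mean [0.5715 0.1656 0.1396] len 0.08886508446447589 0.08915328233585755 wid 0.008091817441871959
 yaw deg of long axis -3.4107544879947835
stand [ 0.5764 -0.1629  0.0618] resid 0.0008
stand [ 0.5748 -0.2141  0.0548] resid 0.0008
stand [ 0.4677 -0.1572  0.0567] resid 0.0002
stand [ 0.4657 -0.204   0.0594] resid 0.0003
 mean [ 0.5212 -0.1846  0.0582] len 0.10896232700057833 0.10965702670036184 wid 0.05171710918909685
 yaw deg of long axis -4.125559958231198
```

```bash
cat >> h.py <<'E'
from scipy.spatial.transform import Rotation as Ro
def pose():
    o=get_obs(); return np.array(o["eef_pos"]),Ro.from_euler("xyz",o["orientation"])
def rel(p,yaw,start=None):
    """row (deg, mm) from current (or start) pose to TCP p with tool down at yaw (deg)"""
    p0,R0=start or pose(); R1=Ro.from_euler("xyz",[180,0,yaw],degrees=True)
    return np.round(np.r_[(R0.inv()*R1).as_rotvec(degrees=True),R0.inv().apply(np.array(p)-p0)*1000],2)
def wray(px):
    c=calibration("wrist"); p,R=pose(); T=np.eye(4); T[:3,:3]=R.as_matrix(); T[:3,3]=p
    return ray(c,px,T@c["T_tool_cam"])
E
python3 - <<'E'
from h import *
print(rel([.32,-.25,.29],-3.5))
ct,cs=calibration("top"),calibration("side")
print("bottle",tri(ray(ct,(562,203)),ray(cs,(363,95))))
E
```

```text
[-7.0000e-02  2.0000e-02  2.5780e+01  2.0134e+02 -2.7200e+02 -7.5700e+01]
bottle (array([ 0.54862381, -0.47078847, -0.00388751]), np.float64(0.0014463081964384635))
```

Emit:
drive_tool:
  series:
    - [0,0,5,20,-27,-30,60]
    - [0,0,10,45,-60,-50,60]
    - [0,0,15,70,-93,-76,60]
    - [0,0,20,95,-126,-76,60]
    - [0,0,25.8,119,-160,-76,60]
    - [0,0,25.8,143,-193,-76,60]
    - [0,0,25.8,167,-226,-76,60]
    - [0,0,25.8,190,-258,-76,60]
    - [0,0,25.8,201,-272,-76,60]
    - [0,0,25.8,201,-272,-76,60]

```text
time: 0.93
eef_pos: [0.32, -0.2464, 0.2905]
orientation: [-3.14, -0.0, -0.059]
wrist_force: [0.5, -0.5, 0.8]
width: 0.657
grasp_force: 0.0
```

```bash
python3 - <<'E'
from h import *
print(pose()[0],pose()[1].as_euler("xyz",degrees=True),rel([.515,-.185,.26],-3.5))
E
```

```text
[ 0.32000114 -0.24636391  0.2904506 ] [-1.79901818e+02 -7.13163698e-03 -3.36283869e+00] [-1.0000e-01 -1.0000e-02  1.4000e-01  1.9106e+02 -7.2640e+01  3.0600e+01]
```

Emit:
drive_tool:
  series:
    - [0,0,0,35,-13,6,50]
    - [0,0,0,70,-26,12,50]
    - [0,0,0,105,-39,18,50]
    - [0,0,0,140,-53,24,50]
    - [0,0,0,170,-65,30,50]
    - [0,0,0,191,-71,31,50]
    - [0,0,0,191,-71,31,50]
    - [0,0,0,191,-71,31,50]

```text
time: 1.6
eef_pos: [0.515, -0.1913, 0.2587]
orientation: [-3.141, 0.002, -0.06]
wrist_force: [-0.2, -0.2, 0.3]
width: 0.544
grasp_force: 0.0
```

```bash
python3 - <<'E'
from h import *
p=pose(); im=snapshot("wrist"); cv2.imwrite("pics/w1.png",im[:,:,::-1])
print(p[0],p[1].as_euler("xyz",degrees=True))
E
```

```text
[ 0.51502801 -0.1913374   0.25868149] [-1.79989097e+02  9.83931876e-02 -3.44424989e+00]
```

View pics/w1.png

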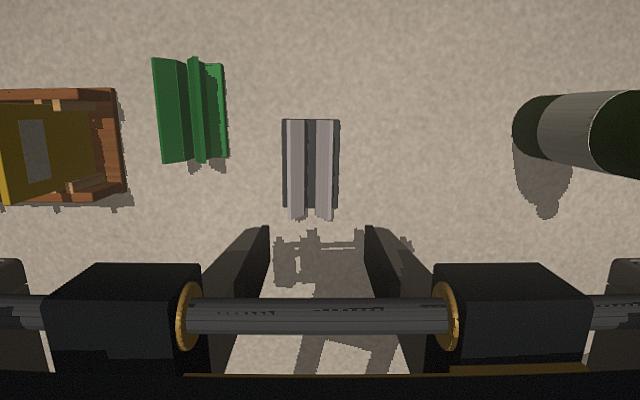

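The wrist view shows the stand at (311,165), with bright lips at columns 289–305 and 316–333 and the slot at about 311. The fingers are clear of it. I'll take sub-pixel edges from row profiles.

```bash
python3 - <<'E'
from h import *
im=cv2.imread("pics/w1.png"); g=cv2.cvtColor(im,6).astype(int)
for r in (130,145,160,175,190,200): print(r,g[r,280:344])
print(g[108:130,295],g[108:130,326]); print(g[205:226,297],g[205:226,326])
print(g[112:130,311], g[200:224,311])
E
```

```text
130 [170 117  64  68  70  64  99 152 154 154 127 119 118 116 119 116 118 117
 118 113 119 119 123 126  84  46  52  50  68  76  70  70  69  70  69  62
 112 133 134 130 126 128 128 130 132 129 129 132 127 138 143 146 154  93
  68  67  70  73  66  51 178 172 170 168]
145 [167 139  75  66  69  66  79 153 156 157 139 120 116 119 118 116 120 119
 116 115 117 121 121 129  79  46  49  70  73  69  71  71  67  69  68  58
 131 134 131 129 128 128 131 128 130 132 129 130 128 146 146 153 129  54
  42  68  74  75  62  55 164 162 156 160]
160 [163 174  85  61  69  67  54 154 155 155 138 119 119 117 121 118 115 118
 119 115 117 120 121 125  80  44  49  48  70  71  70  71  68  67  65  76
 133 135 132 129 126 129 132 128 125 131 129 130 131 146 146 157 102  47
  65  66  71  69  46 172 171 163 162 163]
175 [169 179  87  61  65  67  56 155 160 156 148 119 119 119 120 118 116 120
 118 117 118 120 124 127  72  43  51  46  73  70  68  67  67  66  67  75
 134 132 131 125 131 132 129 127 130 133 129 127 136 143 150 157  75  43
  46  69  73  61  76 164 164 164 161 163]
190 [167 180  93  61  68  68  59 128 159
[... 318 characters left out ...]
 122 128  64  45  49  46  67  68  68  65  65  62  62 107
 135 132 131 130 133 134 126 128 131 129 128 126 147 148 155 102  46  66
  69  70  69  40 164 162 158 151 152 155]
[165 168 168 169 167 162 157 157 158 162 155  63 121 117 118 118 115 118
 117 117 117 116] [154 158 159 162 156 157 157 156 157 164 153  69 117 131 127 128 128 128
 128 128 128 130]
[118 120 120 119 119 117 120 118 118 116 121 120 113  89  89 134 175 165
 168 166 165] [127 128 129 128 128 128 127 128 128 129 128 128 127 127 129 149 169 167
 167 163 159]
[152 158 156 157 157 159 148  70  67  72  73  70  71  70  73  69  69  70] [ 65  67  67  64  66  65  61  60 130 178 166 168 168 167 164 159 152 151
 155 154 157 159 161 163]
```

```bash
python3 - <<'E'
from h import *
np.set_printoptions(precision=4,suppress=True)
# same pose as in picture w1
def at(px,z): o,d=wray(px); return o+d*(z-o[2])/d[2]
for z,a,b in((.062,(309.46,130),(308.9,200)),(.042,(309.89,130),(309.3,200))):
    A,B=at(a,z),at(b,z); print(z,A,B,"yaw",np.degrees(np.arctan2(*(A-B)[1::-1])))
    print("y at x=.521",np.interp(.521,[B[0],A[0]],[B[1],A[1]]))
print("widths",at((286.12,130),.062)-at((332.79,130),.062),at((303.97,130),.042)-at((315.8,130),.042))
print("ends",at((297,118.8),.062),at((297,219.2),.062),at((326,119),.062),at((326,220),.062))
print(rel([.5715,.1656,.30],-3.4))
E
```

```text
0.062 [ 0.5636 -0.187   0.062 ] [ 0.4877 -0.1814  0.062 ] yaw -4.244702990794074
y at x=.521 -0.18386657062168107
0.042 [ 0.5627 -0.187   0.042 ] [ 0.4825 -0.1811  0.042 ] yaw -4.252938735910169
y at x=.521 -0.18393714023463897
widths [0.003  0.0491 0.    ] [0.0008 0.0131 0.    ]
ends [ 0.576  -0.1748  0.062 ] [ 0.4663 -0.1666  0.062 ] [ 0.5739 -0.2051  0.062 ] [ 0.4634 -0.199   0.062 ]
[  -0.01    0.09   -0.1    35.34 -360.04  -41.07]
```

Emit:
drive_tool:
  series:
    - [0,0,0,4,-37,-16,50]
    - [0,0,0,8,-75,-32,50]
    - [0,0,0,12,-114,-41,50]
    - [0,0,0,16,-154,-41,50]
    - [0,0,0,20,-194,-41,50]
    - [0,0,0,24,-234,-41,50]
    - [0,0,0,27,-274,-41,50]
    - [0,0,0,29,-314,-41,50]
    - [0,0,0,31,-350,-41,50]
    - [0,0,0,31,-360,-41,50]

```text
time: 2.48
eef_pos: [0.5675, 0.1691, 0.3009]
orientation: [-3.14, -0.0, -0.06]
wrist_force: [-0.5, -0.5, 0.3]
width: 0.543
grasp_force: 0.0
```

Emit:
drive_tool:
  series:
    - [0,0,0,0,0,0,50]
    - [0,0,0,0,0,0,50]

```text
time: 2.65
eef_pos: [0.5673, 0.1648, 0.3007]
orientation: [3.141, 0.0, -0.061]
wrist_force: [0.3, -0.5, -0.8]
width: 0.545
grasp_force: 0.0
```

```bash
python3 - <<'E'
from h import *
p=pose(); im=snapshot("wrist"); cv2.imwrite("pics/w2.png",im[:,:,::-1])
print(p[0],p[1].as_euler("xyz",degrees=True))
E
```

```text
[0.56734069 0.16483296 0.30065183] [ 1.79948792e+02  1.32722529e-02 -3.49689407e+00]
```

View pics/w2.png

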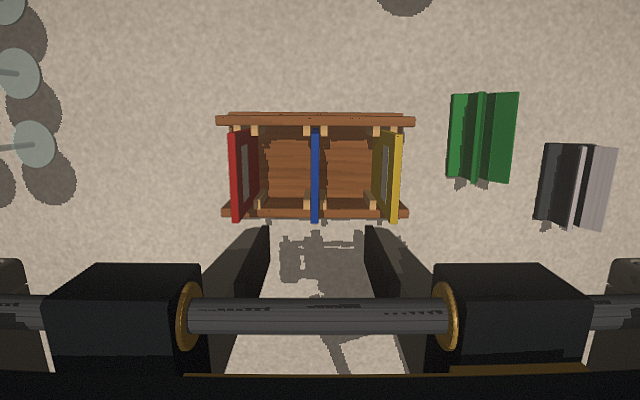

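The wrist view shows the blue panel edge-on at columns 310–319, rows 129–222, between red at 236 and yellow at 395. I'll fit its line.

```bash
python3 - <<'E'
from h import *
np.set_printoptions(precision=4,suppress=True)
im=cv2.imread("pics/w2.png").astype(int); m=(im[...,0]-im[...,2]>40)
def at(px,z): o,d=wray(px); return o+d*(z-o[2])/d[2]
ys,xs=np.where(m[100:235,295:335]); ys+=100; xs+=295
print("rows",ys.min(),ys.max()); C=[]
for r in range(140,221,10):
    c=xs[ys==r]; print(r,c.min(),c.max(),im[r,(c.min()+c.max())//2]); C.append((c.mean(),r))
# top face is the brighter part
A,B=at(C[0],.141),at(C[-1],.141); print(A,B,np.degrees(np.arctan2(*(A-B)[1::-1])))
k=(xs>0); print("ends",at((C[0][0],ys.min()-.5),.141),at((C[-1][0],ys.max()+.5),.141))
print(im[180,305:325])
print(rel([.5715,.1656,.102],-3.6))
E
```

```text
rows 130 222
140 311 318 [133  74  51]
150 311 318 [132  75  51]
160 311 318 [130  71  48]
170 311 318 [133  72  48]
180 311 318 [130  72  46]
190 311 318 [128  70  45]
200 311 318 [127  67  45]
210 311 317 [132  74  52]
220 311 317 [130  69  47]
[0.6093 0.1636 0.141 ] [0.5296 0.1691 0.141 ] -4.013749530818574
ends [0.6191 0.1629 0.141 ] [0.5269 0.1693 0.141 ]
[[ 51  86 131]
 [ 51  87 131]
 [ 55  89 134]
 [ 49  84 130]
 [ 50  89 137]
 [ 38  72 112]
 [133  69  50]
 [135  69  43]
 [130  70  44]
 [130  72  46]
 [133  72  49]
 [132  71  47]
 [141  74  44]
 [111  71  50]
 [ 46  54  81]
 [ 27  49  75]
 [ 33  52  76]
 [ 32  52  75]
 [ 33  50  75]
 [ 31  49  73]]
[  0.05   0.01   0.04   3.98  -1.77 198.71]
```

Emit:
drive_tool:
  series:
    - [0,0,0.4,4,-1.5,30,50]
    - [0,0,0.4,4,-1.5,60,50]
    - [0,0,0.4,4,-1.5,90,50]
    - [0,0,0.4,4,-1.5,115,50]
    - [0,0,0.4,4,-1.5,140,50]
    - [0,0,0.4,4,-1.5,160,50]
    - [0,0,0.4,4,-1.5,180,50]
    - [0,0,0.4,4,-1.5,192,50]
    - [0,0,0.4,4,-1.5,199,50]
    - [0,0,0.4,4,-1.5,199,50]

```text
time: 3.53
eef_pos: [0.5714, 0.1659, 0.1006]
orientation: [3.141, 0.002, -0.07]
wrist_force: [-0.4, 0.3, -0.9]
width: 0.542
grasp_force: 0.0
```

Emit:
drive_tool:
  series:
    - [0,0,0,0,0,0,50]
    - [0,0,0,0,0,0,30]
    - [0,0,0,0,0,0,20]
    - [0,0,0,0,0,0,10]
    - [0,0,0,0,0,0,5]
    - [0,0,0,0,0,0,2]
    - [0,0,0,0,0,0,2]
    - [0,0,0,0,0,0,2]
    - [0,0,0,0,0,0,2]
    - [0,0,0,0,0,0,2]
  force: 25

```text
time: 4.37
eef_pos: [0.572, 0.1674, 0.1017]
orientation: [-3.142, -0.0, -0.068]
wrist_force: [-0.4, 0.9, 1.1]
width: 0.087
grasp_force: 25.0
```

Gripped at 8 mm and 25 N. Lifting straight up.

Emit:
drive_tool:
  series:
    - [0,0,0,0,0,-8,2]
    - [0,0,0,0,0,-22,2]
    - [0,0,0,0,0,-42,2]
    - [0,0,0,0,0,-65,2]
    - [0,0,0,0,0,-90,2]
    - [0,0,0,0,0,-115,2]
    - [0,0,0,0,0,-140,2]
    - [0,0,0,0,0,-165,2]
    - [0,0,0,0,0,-180,2]
    - [0,0,0,0,0,-180,2]

```text
time: 5.2
eef_pos: [0.5736, 0.1678, 0.2858]
orientation: [-3.14, -0.006, -0.068]
wrist_force: [0.2, 0.5, -0.8]
width: 0.085
grasp_force: 25.0
```

```bash
python3 - <<'E'
from h import *
o=get_obs(); print(o["width"],o["grasp_force"],o["wrist_force"],pose()[0],rel([.520,-.184,.282],-4.2))
ims=[snapshot(n)[:,:,::-1] for n in("side","wrist")]
cv2.imwrite("pics/lift.png",np.vstack([cv2.resize(i,(480,300)) for i in ims]))
E
```

```text
0.08461593072587374 24.99896138906479 [ 0.1627736   0.54918369 -0.80222426] [0.57363926 0.16779621 0.28581446] [-1.2000e-01 -3.3000e-01  2.8000e-01 -2.9460e+01  3.5465e+02  2.9100e+00]
```

View pics/lift.png

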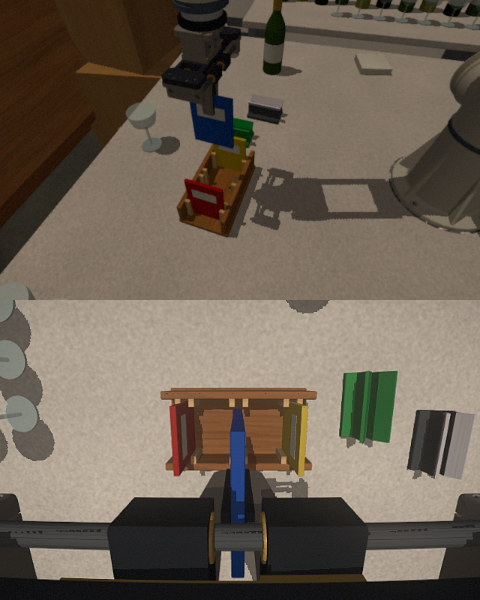

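The blue panel is out and hanging straight in the fingers, with red and yellow still in the rack. Carrying it to above the stand.

Emit:
drive_tool:
  series:
    - [0,0,0.3,-2,18,0,2]
    - [0,0,0.3,-5,53,0,2]
    - [0,0,0.3,-9,93,0,2]
    - [0,0,0.3,-13,133,0,2]
    - [0,0,0.3,-17,173,0,2]
    - [0,0,0.3,-20,213,0,2]
    - [0,0,0.3,-23,253,0,2]
    - [0,0,0.3,-26,293,0,2]
    - [0,0,0.3,-28,328,0,2]
    - [0,0,0.3,-28,348,0,2]

```text
time: 6.13
eef_pos: [0.5183, -0.181, 0.2797]
orientation: [3.141, 0.003, -0.075]
wrist_force: [0.5, 0.9, -0.4]
width: 0.085
grasp_force: 25.0
```

Emit:
drive_tool:
  series:
    - [0,0,0,0,4,0,2]
    - [0,0,0,0,4,0,2]
    - [0,0,0,0,4,0,2]
    - [0,0,0,0,4,0,2]

```text
time: 6.47
eef_pos: [0.5198, -0.1806, 0.2809]
orientation: [-3.141, 0.001, -0.073]
wrist_force: [-0.3, 0.4, -1.1]
width: 0.086
grasp_force: 25.0
```

```bash
python3 - <<'E'
from h import *
o=get_obs(); print(o["width"],o["grasp_force"],o["wrist_force"],o["wrist_torque"],o["dq"],pose()[0],pose()[1].as_euler("xyz",degrees=True),rel([.520,-.184,.102],-4.2))
E
```

```text
0.08643953818494145 24.99901056289673 [-0.32882804  0.37741586 -1.14586887] [ 0.02532777 -0.00786398 -0.06104624] [ 0.00627583 -0.00538623 -0.00469772 -0.00184959  0.00320113 -0.00257958] [ 0.51978924 -0.18057659  0.28089333] [-1.79954841e+02  6.41404755e-02 -4.16749455e+00] [-5.0000e-02  6.0000e-02  3.0000e-02  6.6000e-01  3.5400e+00  1.7889e+02]
```

Emit:
drive_tool:
  series:
    - [0,0,0,0.5,3.5,20,2]
    - [0,0,0,0.5,3.5,45,2]
    - [0,0,0,0.5,3.5,70,2]
    - [0,0,0,0.5,3.5,90,2]
    - [0,0,0,0.5,3.5,105,2]
    - [0,0,0,0.5,3.5,112,2]
    - [0,0,0,0.5,3.5,112,2]
    - [0,0,0,0.5,3.5,112,2]
    - [0,0,0,0.5,3.5,112,2]

```text
time: 7.22
eef_pos: [0.521, -0.1852, 0.1707]
orientation: [3.141, -0.002, -0.073]
wrist_force: [0.3, 0.2, -1.1]
width: 0.084
grasp_force: 25.0
```

```bash
python3 - <<'E'
from h import *
o=get_obs(); print(o["wrist_force"])
P=[pose()[0]]
a=snapshot("side")[:,:,::-1]; P.append(pose()[0]); b=snapshot("top")[:,:,::-1]; P.append(pose()[0])
cv2.imwrite("pics/s3.png",a);cv2.imwrite("pics/t3.png",b)
print(np.array(P),rel([.520,-.184,.102],-4.2))
up=lambda i,x,y,w,h:cv2.resize(i[y:y+h,x:x+w],(w*4,h*4),interpolation=cv2.INTER_CUBIC)
cv2.imwrite("pics/chk.png",np.hstack([up(a,310,80,90,100),up(b,385,130,90,100+0)[:400]]))
E
```

```text
[ 0.28152007  0.1918329  -1.11003148]
[[ 0.52100719 -0.18522405  0.17066491]
 [ 0.52102218 -0.18540892  0.17078112]
 [ 0.52096115 -0.18548508  0.17075975]] [ 3.000e-02 -1.100e-01 -1.000e-02 -1.200e+00 -1.440e+00  6.876e+01]
```

View pics/chk.png

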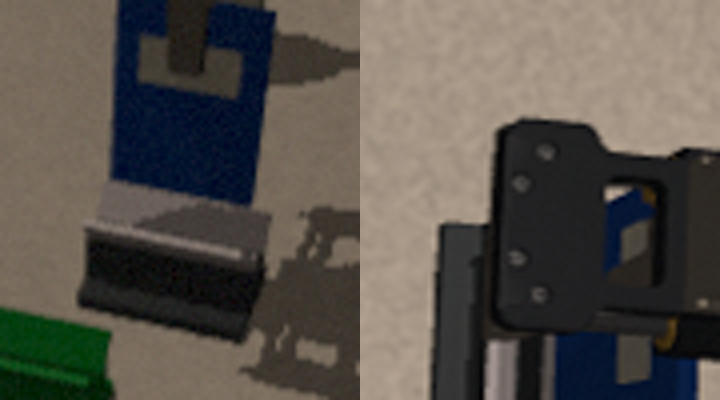

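The side view shows the panel upright just above the far lip, its lower corners at about (338,125) and (372,131). I'll check those corners at their expected height.

```bash
python3 - <<'E'
from h import *
cs=calibration("side")
for u in((113,181),(249,206)):
    o,d=ray(cs,(310+(u[0]+.5)/4-.5,80+(u[1]+.5)/4-.5)); print(o+d*(.082-o[2])/d[2])
E
```

```text
[ 0.56317572 -0.18297404  0.082     ]
[ 0.47718305 -0.17917776  0.082     ]
```

Emit:
drive_tool:
  series:
    - [0,0,0,-0.5,-1,8,2]
    - [0,0,0,-0.5,-1,16,2]
    - [0,0,0,-0.5,-1,24,2]
    - [0,0,0,-0.5,-1,30,2]
    - [0,0,0,-0.5,-1,36,2]
    - [0,0,0,-0.5,-1,42,2]
    - [0,0,0,-0.5,-1,47,2]
    - [0,0,0,-0.5,-1,50,2]
    - [0,0,0,-0.5,-1,50,2]

```text
time: 8.07
eef_pos: [0.5194, -0.1843, 0.1188]
orientation: [-3.141, 0.001, -0.074]
wrist_force: [-0.9, 0.3, -0.5]
width: 0.081
grasp_force: 25.0
```

Emit:
drive_tool:
  series:
    - [0,0,0,0,0,4,2]
    - [0,0,0,0,0,8,2]
    - [0,0,0,0,0,11,2]
    - [0,0,0,0,0,13,2]
    - [0,0,0,0,0,15,2]
    - [0,0,0,0,0,16,2]
    - [0,0,0,0,0,16,2]
    - [0,0,0,0,0,16,2]

```text
time: 8.73
eef_pos: [0.5198, -0.1844, 0.1036]
orientation: [3.142, 0.0, -0.074]
wrist_force: [-0.0, 0.2, -0.6]
width: 0.082
grasp_force: 25.0
```

Emit:
drive_tool:
  series:
    - [0,0,0,0,0,0.7,2]
    - [0,0,0,0,0,1.4,2]
    - [0,0,0,0,0,2,2]
    - [0,0,0,0,0,2,2]
    - [0,0,0,0,0,2,2]

```text
time: 9.15
eef_pos: [0.5198, -0.1844, 0.1017]
orientation: [3.142, -0.0, -0.074]
wrist_force: [-0.1, 0.5, -0.6]
width: 0.086
grasp_force: 25.0
```

Emit:
drive_tool:
  series:
    - [0,0,0,0,0,0.5,2]
    - [0,0,0,0,0,1,2]
    - [0,0,0,0,0,1,2]
    - [0,0,0,0,0,1,2]

```text
time: 9.48
eef_pos: [0.5199, -0.1845, 0.1016]
orientation: [3.141, -0.001, -0.074]
wrist_force: [-4.3, 1.5, 12.1]
width: 0.088
grasp_force: 25.0
```

The panel is on the slot floor (12 N). Releasing.

Emit:
drive_tool:
  series:
    - [0,0,0,0,0,0,9]
    - [0,0,0,0,0,0,12]
    - [0,0,0,0,0,0,16]
    - [0,0,0,0,0,0,25]
    - [0,0,0,0,0,0,35]
    - [0,0,0,0,0,0,45]
    - [0,0,0,0,0,0,50]
    - [0,0,0,0,0,0,50]
    - [0,0,0,0,0,0,50]
    - [0,0,0,0,0,0,50]

```text
time: 10.32
eef_pos: [0.5197, -0.1844, 0.1006]
orientation: [-3.142, 0.0, -0.074]
wrist_force: [-0.1, 0.5, 0.3]
width: 0.542
grasp_force: 0.0
```

Emit:
drive_tool:
  series:
    - [0,0,0,0,0,-8,50]
    - [0,0,0,0,0,-20,50]
    - [0,0,0,0,0,-40,50]
    - [0,0,0,0,0,-65,50]
    - [0,0,0,0,0,-90,50]
    - [0,0,0,0,0,-115,50]
    - [0,0,0,0,0,-140,50]
    - [0,0,0,0,0,-160,50]
    - [0,0,0,0,0,-170,50]
    - [0,0,0,0,0,-170,50]

```text
time: 11.15
eef_pos: [0.521, -0.1849, 0.2739]
orientation: [3.14, -0.005, -0.074]
wrist_force: [0.0, -0.2, 0.3]
width: 0.542
grasp_force: 0.0
```

```bash
python3 - <<'E'
from h import *
o=get_obs(); print(o["time"],o["width"],o["wrist_force"],pose()[0])
a=snapshot("side")[:,:,::-1]; b=snapshot("wrist")[:,:,::-1]
cv2.imwrite("pics/end.png",np.hstack([cv2.resize(a[90:320,230:400],None,fx=2.3,fy=2.3),cv2.resize(b[60:290,220:400],None,fx=2.3,fy=2.3)]))
E
```

```text
11.15 0.5420153786587609 [ 0.02945507 -0.24631535  0.29758001] [ 0.52101616 -0.18487757  0.27387193]
```

View pics/end.png

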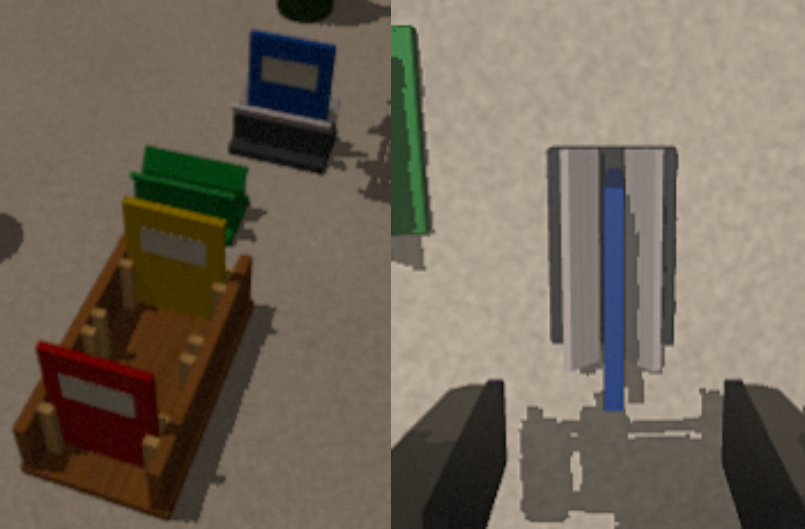

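The blue panel stands upright and centred in the dark stand, about 10 mm in from its end. Red and yellow are still in the rack, and the gripper is clear. Handing in.

```bash
python3 -c "
from workcell import *
print(finish_job())"
```

```text
the job is handed in; nothing more can be done
None
```

The blue marker stands upright and centred in the slot of the metal stand, released only once it touched the slot floor; red and yellow are still in the rack, and the job was handed in at about 11 s.

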